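# Hardness check of a steel block in the tilted vice

## Robot

A 6-joint arm with a two-finger parallel gripper is mounted at the origin on the work surface. World frame = base frame: x ahead of the robot, y to its left, z up, the work surface at z = 0. Lengths are in m, angles in rad, forces in N, time in s.
With the tool pointing down it reaches from about 0.25 to 0.775 m from the base axis. Payload 4 kg.
Tool frame: the origin (TCP) lies between the finger pads; the fingertips stand 11 mm ahead of it and the grasp point (between the pads) lies 8 mm behind it; z points along the fingers, y is the line along which they close (so a half turn about z gives the same grasp; the last joint's range is limited). The gripper opens to 85 mm and grips with 20 to 120 N. Pads are 22 mm wide; open, the fingers measure 114 mm over their backs; the gripper's body (76 mm by 85 mm) begins 54 mm behind the grasp point. The pads swing forward as they close: fully open they stand 13 mm farther back than shut.
Start: joints at [-1.339, 0.087, 1.371, -0, 1.684, -0.103], TCP at [0.181, -0.519, 0.242] pointing down, gripper open.
Joint ranges: [-3.1, 3.1], [-0.76, 2.03], [0.27, 2.55], [-1.08, 4.22], [0.17, 2.65], [-2.57, 2.57]. Speed limits (rad/s): [2.79, 2.79, 3.14, 3.14, 3.14, 3.14].

## Interface

Orientations are given as a unit quaternion [w, x, y, z].
In Python, from station import bot gives the robot as it stands. The module is installed in compiled form; this text tells all that it offers.
- The arm moves only by the tool drive_tool, never from a script. Its argument "commands" is a list of rows, each an object of numbers: "x", "y", "z": the shift along the tool's x, y, z in cm; "wx", "wy", "wz": the turn, a rotation vector about the tool's x, y, z in rad. In form: [{"x": .., "y": .., "z": .., "wx": .., "wy": .., "wz": ..}, ...]. A call has 1 to 12 rows; each row shifts and turns the commanded pose from where the row before left it, along the tool's axes as they then stand; what a row does not reach is not made up. A row lasts 1/8 s, in which the tool goes at most 62.5 mm and 10.7 degrees, less where a joint would pass 70% of its speed; a pose out of reach is approached as far as the arm can. A call is refused whole if a number of a shift passes 6.25 or a number of a turn 0.188, either way. A call with a gripper value outside its range is refused whole. "grip" is the closure, from 0 (fully open) to 1 (shut), set as the call begins (left out, the last holds). The fingers move at their own pace and stop on an object; "grip_force" is the grip in N (left out, the last holds). Time passes only in rows, so rows that do not move let the fingers close. It gives the time, the measured TCP pose, the force, the opening and the grip force at its end, in the units of the state.
- bot.observe(): the state, without advancing time (a new reading comes with each control period).
- bot.get_image(name): name is "scene" or "side" or "wrist"; returns the picture (400x640x3 uint8, red, green, blue); there is no depth.
- bot.calibration(name): a dict with "K" (3x3 intrinsics, pixels), "R" (3x3) and "t" (3): a world point X has camera coordinates R X + t. Camera axes: x right, y down, z forward; pixel columns grow to the right and rows downward; lengths in m; the calibration is good to about 2 mm. A picture is of the moment at which its call begins: read the wrist's pose just before it. calibration takes no time and is no camera call; for the wrist camera it gives the pose at the moment of the call.
- bot.finish_job(): hands the job in; it is judged then, once.
The state is a dict: "t": time; "joints": joint angles; "qvel": joint speeds; "tau": joint torques, N m; "tcp_pos": TCP position; "eef_rot": TCP orientation; "force": force on the tool from outside, world axes, zero at the start; "wrist_torque": the same for the moment, N m; "opening": finger opening in m; "grip_force": force on a finger pad.
Only numpy, scipy, OpenCV 4.12 (cv2) and the standard library are available. Lean on these libraries where they do the work, as an engineer would, in place of code of your own. Each camera call takes 0.05 s, during which the arm holds its last target. There are 200 camera calls.

## Task

On the yellow hardness meter, turn the black knob clockwise until it clicks over from the white mark to the green mark. Then draw the orange probe out of its grey stand and hold it square to the slanted steel face, its brass nose on the orange spot and pushed about half way in against its spring, with a light push only. The program finishes while you are still holding the probe there; leave the oil can, the hammer and the brass bush alone.

Things in the scene. Friction and masses are not known exactly. Their poses are not given: they have to be found in the camera images.
- meter: yellow box 170 x 120 x 50 mm high, fixed to the bench; origin at the centre of its underside, z up; its screen is on the top towards its +x, its knob on the top 38 mm towards its -x
- knob (a joint): angle of the black knob, rad: 0 at the white mark (start), 1.0 at the green mark, hard stops at both; grows as it turns CLOCKWISE seen from above (negative about z). A detent resists with up to about 0.1 N m in the first half; past 0.5 it snaps on to 1.0 by itself; let go before 0.5, it springs back to 0
- knob_grip (a point): point on the knob's vertical axis at the height to grip, 83 mm above the bench. The knob is a disc 44 mm wide, 8 mm thick, with a bar 42 long, 14 wide, 30 mm high on it (bar top 7 mm above this point, disc top 23 mm below it). The point's x axis lies along the bar, y across it; they turn with the knob; a white pointer line is at the bar's -x end
- stand: grey block 85 x 85 x 75 mm high, fixed, with an upright through hole of 25 mm in its centre, in which the probe stands; origin at the centre of its underside, z up
- probe: loose probe, about 220 g: orange grip 28 x 28 mm square, 65 mm long, under it a silver barrel 22 mm wide, 45 mm long, with a brass nose sticking out 20 mm. Origin on the axis at the shoulder between grip and barrel; z from nose to grip; x, y square to the grip flats. Starts upright in the stand, shoulder on the stand top, raise it 65 mm to clear
- nose (a joint): how far the brass nose is pushed into the barrel, m: 0 fully out, 0.012 at the stop. Its spring gives 1 N at the start of the travel and 0.5 N more per mm (4 N half way, 7 N at the stop)
- nose_tip (a point): end of the rounded brass nose (10 mm diameter), on the probe's axis, 65 mm below the probe's origin while the nose is fully out
- workpiece: bare steel block 80 x 60 x 45 mm clamped in the blue vice; origin at the centre of its underside; its z axis is the normal of the face to be tested, which leans 20 degrees from vertical towards the vice's -x side; the spot lies on this face at x +10, y -8, z +45 mm
- spot (a point): centre of the orange spot (22 mm wide, white centre 8 mm wide) on the slanted face, about 124 mm above the bench; its axes are those of the workpiece: z is the outward normal of the face
- vice: blue tilting machine vice, fixed, foot 160 x 110 mm; origin at the centre of its underside, z up; its jaws stand at the block's +y and -y sides, 15 mm lower than the block's face; its screw handle is on the +y side
- oil_can: red can, 54 mm wide, 110 mm high, upright; origin at the centre of its underside; bystander
- hammer: hammer, 220 mm, lying on the bench; bystander
- bush: brass ring 48 mm wide, 28 mm high, lying flat; origin at the centre of its underside; bystander
Mind the look-alikes: they are no part of the job. Of the things that look like the probe, the middle-sized one is meant.

How it is judged:
By the outcome, as a careful person would: the job done as asked, in the order asked, and still so for the second after the job is handed in, while the arm keeps its last pose, push and grip.
It also fails if it takes over 58 s, if anything falls off the work surface, if the arm or the gripper's body presses on something with over 40 N, if the wrist force passes 120 N, or if a joint passes its speed limit or range.

## Working session

There is one attempt and no reset: what is moved stays moved. The work goes in short steps, Python scripts to look and compute and a tool call to move; the robot and the scene stay as the last step left them, time stands still between calls to the robot, and variables do not carry over. Pictures are saved under pics/ and viewed, at most 10 in all, crops included, and the job is handed in when it is done.

Besides the shell and the picture viewer there is one more tool, called after "Request:" by a JSON object that holds its "api" and its "payload", one argument or row to a line. drive_tool: Moves the arm, as the interface text tells. Its arguments: {"type":"object","properties":{"commands":{"type":"array","items":{"type":"object","properties":{"x":{"type":"number"},"y":{"type":"number"},"z":{"type":"number"},"wx":{"type":"number"},"wy":{"type":"number"},"wz":{"type":"number"}}}},"grip":{"type":"number"},"grip_force":{"type":"number"}},"required":["commands"]}

```bash
mkdir -p pics; python3 - <<'E'
from station import bot
import cv2,numpy as np
for n in ("scene","side"):
    im=bot.get_image(n); cv2.imwrite(f"pics/{n}0.png",im[:,:,::-1])
    c=bot.calibration(n); print(n,np.round(c["K"],1).tolist(),np.round(c["R"],3).tolist(),np.round(c["t"],3).tolist())
s=bot.observe(); print({k:np.round(v,4).tolist() for k,v in s.items()})
E
```

```text
scene [[475.0, 0.0, 318.6], [0.0, 475.0, 195.2], [0.0, 0.0, 1.0]] [[0.601, 0.799, 0.012], [0.598, -0.44, -0.669], [-0.529, 0.41, -0.743]] [-0.307, -0.301, 1.492]
side [[440.0, 0.0, 304.9], [0.0, 440.0, 190.1], [0.0, 0.0, 1.0]] [[-0.993, -0.114, -0.019], [-0.05, 0.575, -0.817], [0.104, -0.81, -0.577]] [0.54, 0.137, 1.121]
{'t': 0.1, 'joints': [-1.3391, 0.0879, 1.3721, -0.0, 1.6836, -0.1031], 'qvel': [0.0008, -0.0013, -0.0043, 0.0004, 0.0003, 0.0], 'tau': [0.0024, -35.3013, -31.4218, 0.0, 0.0079, 0.0], 'tcp_pos': [0.1806, -0.519, 0.2412], 'eef_rot': [-0.001, 0.986, 0.1666, -0.0001], 'force': [-0.7496, 0.3082, 1.0079], 'wrist_torque': [0.0161, -0.0197, -0.0135], 'grip_force': 0.0, 'opening': 0.0855}
```

View pics/scene0.png

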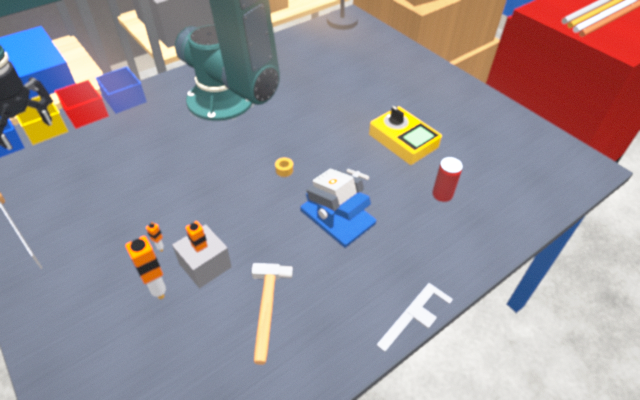

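View pics/side0.png

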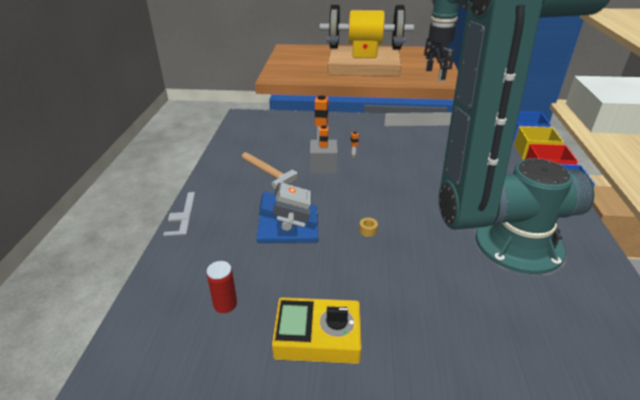

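Lookalikes: a large probe at scene (145,260), a small one at (154,235), and the middle-sized one in the grey stand at (197,236). The one in the stand fits the description. I'll confirm it in enlarged crops.

```bash
python3 - <<'E'
import cv2,numpy as np
def crop(n,x,y,w=100,h=75,s=4):
    im=cv2.imread(f"pics/{n}0.png")[y:y+h,x:x+w]
    o=cv2.resize(im,None,fx=s,fy=s,interpolation=cv2.INTER_CUBIC)
    for i in range(0,w,10):
        cv2.line(o,(i*s,0),(i*s,6 if i%50 else 14),(255,255,255),1)
        if i%20==0: cv2.putText(o,str(x+i),(i*s,16),0,.35,(255,255,255),1)
    for i in range(0,h,10):
        cv2.line(o,(0,i*s),(6,i*s),(255,255,255),1)
        if i%20==0: cv2.putText(o,str(y+i),(6,i*s+4),0,.35,(255,255,255),1)
    return o
a=np.vstack([np.hstack([crop("scene",355,95),crop("side",265,290)]),np.hstack([crop("scene",295,165),crop("side",250,175)])])
b=np.vstack([np.hstack([crop("scene",140,215),crop("side",290,100)])])
cv2.imwrite("pics/a.png",a);cv2.imwrite("pics/b.png",b)
E
```

```text
(no output)
```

View pics/a.png

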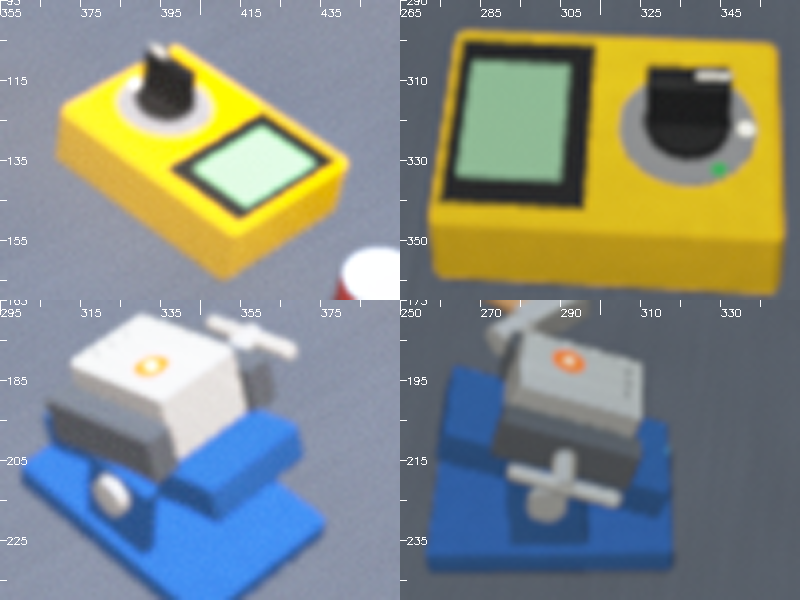

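View pics/b.png

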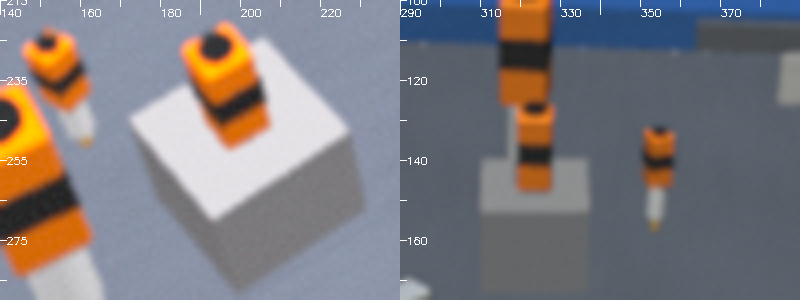

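Crops: meter, knob (pointer at the white mark), vice and spot (scene 332.7,181.5; side 292.2,190.2) are clear. The probe in the stand (scene 193.5,226.5; side 323.5,127) sits in size between the other two, so it is the one meant. Next I'll fit the poses.

```bash
cat > h.py <<'E'
import numpy as np
from scipy.optimize import least_squares
from scipy.spatial.transform import Rotation as Ro
from station import bot
def proj(c,X):
    q=(np.asarray(c["R"])@np.asarray(X).T).T+c["t"]; q=q@np.asarray(c["K"]).T; return q[:,:2]/q[:,2:]
def S(n,pts,ox,oy,dx=0,dy=0): return [((ox+(a-dx)/4),(oy+(b-dy)/4)) for a,b in pts]
E
python3 - <<'E'
from h import *
C={n:bot.calibration(n) for n in("scene","side")}
def fit(name,obs,x0,model,z=False):
    def res(p):
        r=[]
        for cam,X,uv in obs: r.append((proj(C[cam],model(p,np.array(X)))-np.array(uv)).ravel())
        return np.concatenate(r)
    best=min((least_squares(res,np.r_[x0[:2],y,x0[3:]],loss="soft_l1") for y in np.arange(-3,3.2,.5) if abs(y-x0[2])<.9),key=lambda s:s.cost)
    print(name,np.round(best.x,4),"rms",np.sqrt(np.mean(res(best.x)**2)).round(2),np.round(res(best.x),1).tolist()); return best.x
def flat(p,X): return Ro.from_euler('z',p[2]).apply(X)+[p[0],p[1],0]
m=[[-.085,-.06,.05],[-.085,.06,.05],[.085,.06,.05],[.085,-.06,.05]]
# side: right=-x, down=+y
fit("meter",[("side",[m[3],m[0],m[1],m[2]],S("",[(458,30),(778,42),(785,241),(430,215)],265,290,400)),
 ("scene",[m[0],m[3],m[2],m[1]],S("",[(64,105),(222,240),(348,160),(178,45)],355,95))][:1],[.45,.3,0],flat)
for o in range(4):
  mm=np.roll(np.array(m),o,0)
  fit("meter sc%d"%o,[("scene",mm,S("",[(64,105),(222,240),(348,160),(178,45)],355,95))],[.45,.3,0],flat)
s=np.array([[.0425,-.0425,.075],[-.0425,-.0425,.075],[-.0425,.0425,.075],[.0425,.0425,.075]])
so=("side",s,S("",[(480,158),(588,158),(590,212),(480,212)],290,100,400))
fit("stand",[so],[.45,-.4,0],flat)
sc=S("",[(131,120),(212,220),(350,130),(262,38)],140,215)
P=fit("stand sc",[("scene",s[[1,0,3,2]],sc)],[.45,-.4,0],flat)
def vice(p,X): # p spot x,y,yaw,z
    R=Ro.from_euler('z',p[2])*Ro.from_euler('y',-20,degrees=True)
    return R.apply(X-np.array([.01,-.008,.045]))+[p[0],p[1],p[3]]
w=[[.04,-.03,.045],[-.04,-.03,.045],[-.04,.03,.045],[.04,.03,.045],[.01,-.008,.045]]
a=("side",w,S("",[(527,333),(643,363),(640,417),(515,378),(569,361)],250,175,400,300))
scw=dict(zip("tlrbs",S("",[(143,315),(70,362),(235,345),(163,403),(151,366)],295,165,0,300)))
print(scw)
fit("w side",[a],[.45,0,0,.124],vice)
b=("scene",[w[1],w[0],w[3],w[2],w[4]],[scw[k] for k in "lbrts"])
fit("w scene",[b],[.45,0,0,.124],vice); fit("w both",[a,b],[.45,0,0,.124],vice)
# probe top centre z=.140
fit("probe top",[("scene",[[0,0,.14]],[(193.5,226.5)]),("side",[[0,0,.14]],[(323.5,127)])],[.45,-.4,0],lambda p,X:X+[p[0],p[1],0])
E
```

```text
meter [0.4786 0.3297 0.0337] rms 0.89 [-0.2, -1.5, 0.7, -0.4, 0.4, 0.0, -1.3, 1.3]
meter sc0 [ 0.4668  0.3392 -0.2724] rms 24.19 [2.1, -11.2, -1.0, -53.8, -2.8, 1.5, 1.1, 40.6]
meter sc1 [ 0.4645  0.345  -1.5685] rms 24.14 [-1.3, 0.9, 2.1, -54.4, 0.4, -13.7, -0.5, 38.8]
meter sc2 [0.4858 0.3185 0.0088] rms 36.88 [71.0, 15.6, 0.4, -0.2, -73.6, -13.2, -0.5, 0.0]
meter sc3 [0.4645 0.345  1.5731] rms 24.14 [-1.3, 0.9, 2.1, -54.4, 0.4, -13.7, -0.5, 38.8]
stand [ 0.5197 -0.3286  0.0867] rms 0.24 [0.5, 0.2, -0.4, 0.1, -0.0, -0.1, 0.0, -0.1]
stand sc [ 0.526  -0.333   0.0862] rms 0.29 [-0.7, -0.1, 0.3, -0.0, 0.0, 0.2, 0.2, -0.1]
{'t': (330.75, 168.75), 'l': (312.5, 180.5), 'r': (353.75, 176.25), 'b': (335.75, 190.75), 's': (332.75, 181.5)}
w side [ 0.5773 -0.0239  0.0623  0.1149] rms 0.59 [-0.0, -1.4, -0.1, 0.1, -0.3, 0.3, 0.7, 0.8, -0.2, -0.2]
w scene [ 0.5765 -0.0093  0.1202  0.118 ] rms 0.4 [-0.1, 0.3, -0.3, -0.8, 0.1, 0.6, -0.3, -0.3, 0.6, 0.1]
w both [ 0.5776 -0.012   0.1031  0.1216] rms 0.77 [-1.3, -0.7, -1.0, 0.2, -0.3, 0.6, 0.3, 1.7, -1.1, 0.3, -0.6, -0.3, -1.1, -1.1, -0.3, 0.5, -0.4, -0.7, 0.0, -0.2]
probe top [ 0.5218 -0.3329 -0.5   ] rms 0.22 [-0.2, -0.2, -0.3, 0.1]
```

Request:
{"api": "drive_tool", "payload": {
  "commands": [
    {"x": 3.5,"y": -4.75,"z": -0.3},
    {"x": 3.5,"y": -4.75,"z": -0.3},
    {"x": 3.5,"y": -4.75,"z": -0.3},
    {"x": 3.5,"y": -4.75,"z": -0.3},
    {"x": 3.5,"y": -4.75,"z": -0.3},
    {"x": 3.5,"y": -4.75,"z": -0.3},
    {"x": 3.5,"y": -4.75,"z": -0.3},
    {"x": 3.5,"y": -4.75,"z": -0.3},
    {"x": 3.5,"y": -4.75,"z": -0.3},
    {"x": 3.5,"y": -4.75,"z": -0.3},
    {"x": 3.5,"y": -4.75},
    {"x": 3.5,"y": -4.75}
  ]
}}

```text
invalid input
```

Request:
{"api": "drive_tool", "payload": {
  "commands": [
    {"x": 3.4,"y": -4.8},
    {"x": 3.4,"y": -4.8},
    {"x": 3.4,"y": -4.8},
    {"wz": -0.18},
    {"wz": -0.18},
    {"wz": -0.18},
    {"wz": -0.18},
    {"wz": -0.18},
    {"wz": -0.18},
    {"wz": -0.18},
    {"wz": -0.18},
    {"wz": -0.18}
  ]
}}

```text
invalid input
```

Request:
{"api": "drive_tool", "payload": {
  "commands": [
    {"wz": -0.18},
    {"wz": -0.18},
    {"wz": -0.18},
    {"wz": -0.18},
    {"wz": -0.18},
    {"wz": -0.18},
    {"wz": -0.12},
    {}
  ]
}}

```text
invalid input
```

```bash
cat >> h.py <<'E'
import cv2
def pose():
    s=bot.observe(); q=s["eef_rot"]; return np.array(s["tcp_pos"]),Ro.from_quat([q[1],q[2],q[3],q[0]]),s
def snap(name,x=0,y=0,w=640,h=400,s=1,step=20):
    """wrist picture saved whole and as enlarged crop with pixel ruler; calibration stored"""
    pose(); c=bot.calibration("wrist"); im=bot.get_image("wrist")
    np.savez(f"pics/{name}.npz",**{k:np.array(c[k]) for k in "KRt"}); cv2.imwrite(f"pics/{name}_full.png",im[:,:,::-1])
    crop(name,x,y,w,h,s,step)
def crop(name,x,y,w,h,s,step=20):
    im=cv2.imread(f"pics/{name}_full.png")[y:y+h,x:x+w]
    o=cv2.resize(im,None,fx=s,fy=s,interpolation=cv2.INTER_CUBIC)
    for i in range(-x%step,w,step):
        cv2.line(o,(int(i*s),0),(int(i*s),5),(0,0,255),1); cv2.putText(o,str(x+i),(int(i*s),14),0,.35,(0,0,255),1)
    for i in range(-y%step,h,step):
        cv2.line(o,(0,int(i*s)),(5,int(i*s)),(0,0,255),1); cv2.putText(o,str(y+i),(6,int(i*s)+4),0,.35,(0,0,255),1)
    cv2.imwrite(f"pics/{name}.png",o)
def ray(c,uv,z):
    R,t,K=(np.asarray(c[k]) for k in "RtK"); o=-R.T@t; d=R.T@np.linalg.solve(K,np.r_[uv,1]); return o+d*(z-o[2])/d[2]
E
python3 - <<'E'
from h import *
p,R,s=pose(); print(s["t"],p,R.as_matrix().round(3),np.round(s["joints"],2)); snap("w1",0,0,640,400,1.25)
E
```

```text
0.1 [ 0.18061049 -0.51904008  0.24122809] [[ 0.944  0.329 -0.   ]
 [ 0.329 -0.944  0.002]
 [ 0.    -0.002 -1.   ]] [-1.34  0.09  1.37 -0.    1.68 -0.1 ]
```

View pics/w1.png

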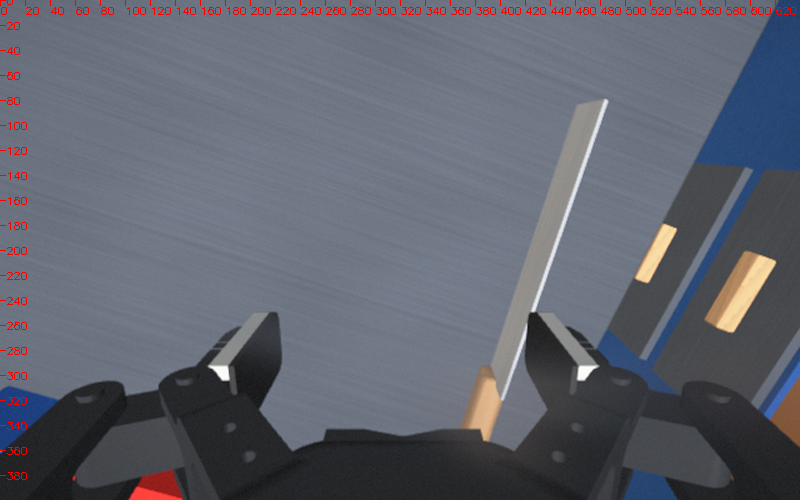

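Request:
{"api": "drive_tool", "payload": {
  "commands": [
    {"x": 3.5,"y": -4.75,"z": -0.3,"wx": 0,"wy": 0,"wz": 0},
    {"x": 3.5,"y": -4.75,"z": -0.3,"wx": 0,"wy": 0,"wz": 0}
  ]
}}

```text
t: 0.4
tcp_pos: [0.2157, -0.4055, 0.2473]
eef_rot: [-0.001, 0.986, 0.166, 0.0]
force: [2.0, -1.2, 0.7]
opening: 0.0853
grip_force: 0.0
```

Request:
{"api": "drive_tool", "payload": {
  "commands": [
    {"x": 3.5,"y": -4.75,"z": -0.3,"wx": 0,"wy": 0,"wz": 0},
    {"x": 3.5,"y": -4.75,"z": -0.3,"wx": 0,"wy": 0,"wz": 0},
    {"x": 3.5,"y": -4.75,"z": -0.3,"wx": 0,"wy": 0,"wz": 0},
    {"x": 3.5,"y": -4.75,"z": -0.3,"wx": 0,"wy": 0,"wz": 0},
    {"x": 3.5,"y": -4.75,"z": -0.3,"wx": 0,"wy": 0,"wz": 0},
    {"x": 3.5,"y": -4.75,"z": -0.3,"wx": 0,"wy": 0,"wz": 0},
    {"x": 3.5,"y": -4.75,"z": -0.3,"wx": 0,"wy": 0,"wz": 0},
    {"x": 3.5,"y": -4.75,"z": -0.3,"wx": 0,"wy": 0,"wz": 0},
    {"x": 3.5,"y": -4.75,"z": 0,"wx": 0,"wy": 0,"wz": 0},
    {"x": 3.5,"y": -4.75,"z": 0,"wx": 0,"wy": 0,"wz": 0},
    {"x": 3.5,"y": -4.75,"z": 0,"wx": 0,"wy": 0,"wz": 0},
    {"x": 3.5,"y": -4.75,"z": 0,"wx": 0,"wy": 0,"wz": 0}
  ]
}}

```text
t: 1.9
tcp_pos: [0.4251, 0.2716, 0.272]
eef_rot: [0.0, 0.986, 0.167, 0.0]
force: [0.8, -0.0, 0.9]
opening: 0.0858
grip_force: 0.0
```

Request:
{"api": "drive_tool", "payload": {
  "commands": [
    {"x": 3.0,"y": -4.75,"z": 0,"wx": 0,"wy": 0,"wz": 0},
    {"x": 0,"y": 0,"z": 0,"wx": 0,"wy": 0,"wz": -0.18},
    {"x": 0,"y": 0,"z": 0,"wx": 0,"wy": 0,"wz": -0.18},
    {"x": 0,"y": 0,"z": 0,"wx": 0,"wy": 0,"wz": -0.18},
    {"x": 0,"y": 0,"z": 0,"wx": 0,"wy": 0,"wz": -0.18},
    {"x": 0,"y": 0,"z": 0,"wx": 0,"wy": 0,"wz": -0.18},
    {"x": 0,"y": 0,"z": 0,"wx": 0,"wy": 0,"wz": -0.18},
    {"x": 0,"y": 0,"z": 0,"wx": 0,"wy": 0,"wz": -0.18},
    {"x": 0,"y": 0,"z": 0,"wx": 0,"wy": 0,"wz": -0.18},
    {"x": 0,"y": 0,"z": 0,"wx": 0,"wy": 0,"wz": -0.18},
    {"x": 0,"y": 0,"z": 0,"wx": 0,"wy": 0,"wz": -0.18},
    {"x": 0,"y": 0,"z": 0,"wx": 0,"wy": 0,"wz": -0.18}
  ]
}}

```text
t: 3.4
tcp_pos: [0.4376, 0.3242, 0.2717]
eef_rot: [-0.0, 0.399, 0.917, -0.0]
force: [-0.3, 0.4, -0.7]
opening: 0.0853
grip_force: 0.0
```

Request:
{"api": "drive_tool", "payload": {
  "commands": [
    {"x": 0,"y": 0,"z": 0,"wx": 0,"wy": 0,"wz": -0.18},
    {"x": 0,"y": 0,"z": 0,"wx": 0,"wy": 0,"wz": -0.18},
    {"x": 0,"y": 0,"z": 0,"wx": 0,"wy": 0,"wz": -0.18},
    {"x": 0,"y": 0,"z": 0,"wx": 0,"wy": 0,"wz": -0.18},
    {"x": 0,"y": 0,"z": 0,"wx": 0,"wy": 0,"wz": -0.16},
    {"x": 0,"y": 0,"z": 0,"wx": 0,"wy": 0,"wz": 0},
    {"x": 0,"y": 0,"z": 0,"wx": 0,"wy": 0,"wz": 0}
  ]
}}

```text
t: 4.28
tcp_pos: [0.4377, 0.3243, 0.272]
eef_rot: [-0.0, -0.025, 1.0, -0.0]
force: [0.1, -0.6, -0.7]
opening: 0.0857
grip_force: 0.0
```

```bash
python3 - <<'E'
from h import *
p,R,s=pose(); print(s["t"],p,R.as_matrix().round(3),np.round(s["joints"],2))
c=bot.calibration("wrist"); cc=-np.asarray(c["R"]).T@c["t"]; print("cam in tool",R.inv().apply(cc-p).round(3),"axis",R.inv().apply(np.asarray(c["R"])[2]).round(3),np.asarray(c["K"]).round(0).tolist())
print("knob px",proj(c,[[.44,.328,.09],[.44,.328,.053]]))
E
```

```text
4.275 [0.43765769 0.32427741 0.27200078] [[-0.999 -0.051 -0.   ]
 [-0.051  0.999 -0.   ]
 [ 0.    -0.    -1.   ]] [ 0.53  0.07  1.33 -0.    1.74 -1.09]
cam in tool [ 0.065 -0.001 -0.132] axis [-0.261  0.     0.965] [[327.0, 0.0, 322.0], [0.0, 327.0, 200.0], [0.0, 0.0, 1.0]]
knob px [[326.61349171 183.21966062]
 [326.1882608  176.03490986]]
```

```bash
python3 - <<'E'
from h import *
snap("w2",220,80,200,150,4,10)
E
```

```text
(no output)
```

View pics/w2.png

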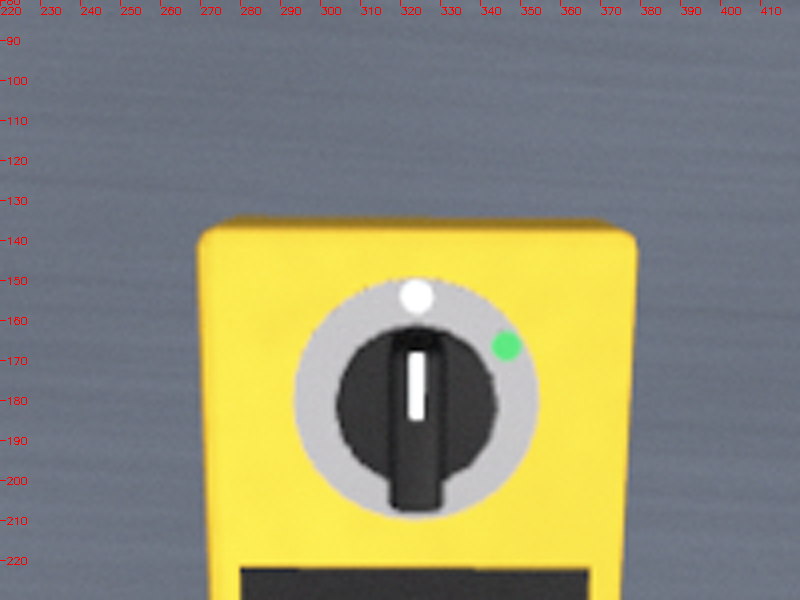

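The wrist view shows the knob: grey dial centre about (324,179.5), black disc (324.2,181). The bar and white pointer run straight up the image towards the white mark (324,154), and the green mark is at (346.7,166.5).

```bash
python3 - <<'E'
from h import *
c=np.load("pics/w2.npz")
print("dial",ray(c,(324,179.5),.051),"disc",ray(c,(324.2,181),.060))
a,b=ray(c,(324.1,168),.09),ray(c,(324.2,184.5),.09); print("ptr",a,b)
d=ray(c,(324,154),.051)-ray(c,(324,179.5),.051); print("yaw white",np.arctan2(-d[1],-d[0]))
l=ray(c,(318,207),.09),ray(c,(330.5,207),.09);print("bar end",l, np.linalg.norm(l[0]-l[1]))
for e in ([(270,150),(272,220)],[(379,150),(375.5,220)]):
  q=[ray(c,k,.05) for k in e]; v=q[0]-q[1]; print("edge yaw",np.arctan2(-v[1],-v[0]),q[0][:2])
E
```

```text
dial [0.4443741 0.3258551 0.051    ] disc [0.44416448 0.32601528 0.06      ]
ptr [0.42508316 0.32473176 0.09      ] [0.44140603 0.32570477 0.09      ]
yaw white 0.05345483698178044
bar end (array([0.46471607, 0.32074527, 0.09      ]), array([0.46406416, 0.33323121, 0.09      ])) 0.012502941543613358
edge yaw 0.0391217198978093 [0.41529633 0.26607934]
edge yaw 0.04704619133480865 [0.40918888 0.38326982]
```

Request:
{"api": "drive_tool", "payload": {
  "commands": [
    {"x": -0.64,"y": 0.14,"z": 4.5,"wx": 0,"wy": 0,"wz": 0},
    {"x": 0,"y": 0,"z": 5.0,"wx": 0,"wy": 0,"wz": 0},
    {"x": 0,"y": 0,"z": 4.0,"wx": 0,"wy": 0,"wz": 0},
    {"x": 0,"y": 0,"z": 3.0,"wx": 0,"wy": 0,"wz": 0},
    {"x": 0,"y": 0,"z": 2.0,"wx": 0,"wy": 0,"wz": 0},
    {"x": 0,"y": 0,"z": 1.0,"wx": 0,"wy": 0,"wz": 0},
    {"x": 0,"y": 0,"z": 0,"wx": 0,"wy": 0,"wz": 0},
    {"x": 0,"y": 0,"z": 0,"wx": 0,"wy": 0,"wz": 0}
  ]
}}

```text
t: 5.32
tcp_pos: [0.4448, 0.3265, 0.0786]
eef_rot: [0.001, -0.026, 1.0, 0.001]
force: [-0.7, -0.2, -0.1]
opening: 0.0859
grip_force: 0.0
```

Request:
{"api": "drive_tool", "payload": {
  "commands": [
    {"x": 0,"y": 0,"z": 0,"wx": 0,"wy": 0,"wz": 0},
    {"x": 0,"y": 0,"z": 0,"wx": 0,"wy": 0,"wz": 0},
    {"x": 0,"y": 0,"z": 0,"wx": 0,"wy": 0,"wz": 0},
    {"x": 0,"y": 0,"z": 0,"wx": 0,"wy": 0,"wz": 0},
    {"x": 0,"y": 0,"z": 0,"wx": 0,"wy": 0,"wz": 0},
    {"x": 0,"y": 0,"z": 0,"wx": 0,"wy": 0,"wz": 0},
    {"x": 0,"y": 0,"z": 0,"wx": 0,"wy": 0,"wz": 0},
    {"x": 0,"y": 0,"z": 0,"wx": 0,"wy": 0,"wz": 0}
  ],
  "grip": 1,
  "grip_force": 40
}}

```text
t: 6.32
tcp_pos: [0.4441, 0.326, 0.0775]
eef_rot: [0.0, -0.027, 1.0, -0.0]
force: [-0.3, -1.5, 2.7]
opening: 0.0129
grip_force: 42.7
```

Request:
{"api": "drive_tool", "payload": {
  "commands": [
    {"x": 0,"y": 0,"z": 0,"wx": 0,"wy": 0,"wz": 0.1},
    {"x": 0,"y": 0,"z": 0,"wx": 0,"wy": 0,"wz": 0.1},
    {"x": 0,"y": 0,"z": 0,"wx": 0,"wy": 0,"wz": 0.1},
    {"x": 0,"y": 0,"z": 0,"wx": 0,"wy": 0,"wz": 0.1},
    {"x": 0,"y": 0,"z": 0,"wx": 0,"wy": 0,"wz": 0.1},
    {"x": 0,"y": 0,"z": 0,"wx": 0,"wy": 0,"wz": 0.1},
    {"x": 0,"y": 0,"z": 0,"wx": 0,"wy": 0,"wz": 0.1},
    {"x": 0,"y": 0,"z": 0,"wx": 0,"wy": 0,"wz": 0.1},
    {"x": 0,"y": 0,"z": 0,"wx": 0,"wy": 0,"wz": 0.1},
    {"x": 0,"y": 0,"z": 0,"wx": 0,"wy": 0,"wz": 0.08},
    {"x": 0,"y": 0,"z": 0,"wx": 0,"wy": 0,"wz": 0},
    {"x": 0,"y": 0,"z": 0,"wx": 0,"wy": 0,"wz": 0}
  ]
}}

```text
t: 7.82
tcp_pos: [0.4442, 0.3263, 0.0775]
eef_rot: [0.0, 0.446, 0.895, 0.0]
force: [-0.3, 0.7, 2.5]
opening: 0.0129
grip_force: 42.5
```

Request:
{"api": "drive_tool", "payload": {
  "commands": [
    {"x": 0,"y": 0,"z": 0,"wx": 0,"wy": 0,"wz": 0},
    {"x": 0,"y": 0,"z": 0,"wx": 0,"wy": 0,"wz": 0},
    {"x": 0,"y": 0,"z": 0,"wx": 0,"wy": 0,"wz": 0},
    {"x": 0,"y": 0,"z": 0,"wx": 0,"wy": 0,"wz": 0},
    {"x": 0,"y": 0,"z": 0,"wx": 0,"wy": 0,"wz": 0},
    {"x": 0,"y": 0,"z": 0,"wx": 0,"wy": 0,"wz": 0},
    {"x": 0,"y": 0,"z": -3,"wx": 0,"wy": 0,"wz": 0},
    {"x": 0,"y": 0,"z": -5,"wx": 0,"wy": 0,"wz": 0},
    {"x": 0,"y": 0,"z": -6,"wx": 0,"wy": 0,"wz": 0},
    {"x": 0,"y": 0,"z": -5.5,"wx": 0,"wy": 0,"wz": 0},
    {"x": 0,"y": 0,"z": 0,"wx": 0,"wy": 0,"wz": 0},
    {"x": 0,"y": 0,"z": 0,"wx": 0,"wy": 0,"wz": 0}
  ],
  "grip": 0
}}

```text
t: 9.32
tcp_pos: [0.4439, 0.326, 0.272]
eef_rot: [-0.0, 0.447, 0.895, -0.0]
force: [-0.2, 0.6, -0.7]
opening: 0.0854
grip_force: 0.0
```

```bash
python3 - <<'E'
from h import *
p,R,s=pose(); print(s["t"],p,R.as_matrix().round(3),np.round(s["joints"],2))
snap("w3",220,80,200,150,3,10)
E
```

```text
9.325 [0.44393989 0.3259869  0.27199892] [[-0.6  0.8 -0. ]
 [ 0.8  0.6 -0. ]
 [-0.  -0.  -1. ]] [ 0.53  0.09  1.31 -0.    1.74 -0.11]
```

View pics/w3.png

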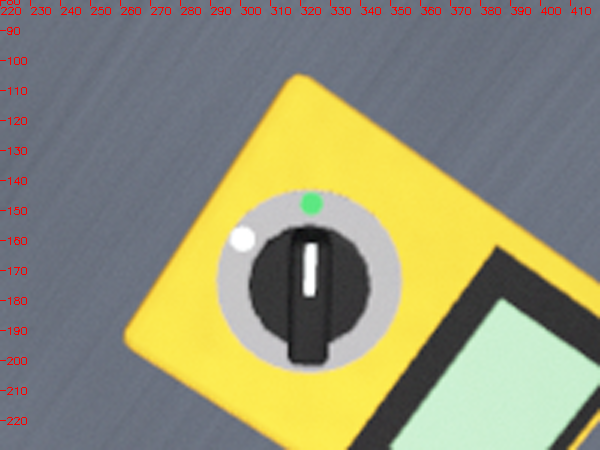

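The white pointer (323,170) now stands at the green mark (324,148), so the knob has clicked over. Next: the vice, then the probe.

Request:
{"api": "drive_tool", "payload": {
  "commands": [
    {"x": -5.83,"y": -1.6,"z": -0.5,"wx": 0,"wy": 0,"wz": 0},
    {"x": -5.83,"y": -1.6,"z": -0.5,"wx": 0,"wy": 0,"wz": 0},
    {"x": -5.83,"y": -1.6,"z": -0.5,"wx": 0,"wy": 0,"wz": 0},
    {"x": -5.83,"y": -1.6,"z": -0.5,"wx": 0,"wy": 0,"wz": 0},
    {"x": -5.83,"y": -1.6,"z": -0.5,"wx": 0,"wy": 0,"wz": 0},
    {"x": -5.83,"y": -1.6,"z": -0.5,"wx": 0,"wy": 0,"wz": 0},
    {"x": 0,"y": 0,"z": 0,"wx": 0,"wy": 0,"wz": 0.18},
    {"x": 0,"y": 0,"z": 0,"wx": 0,"wy": 0,"wz": 0.18},
    {"x": 0,"y": 0,"z": 0,"wx": 0,"wy": 0,"wz": 0.18},
    {"x": 0,"y": 0,"z": 0,"wx": 0,"wy": 0,"wz": 0},
    {"x": 0,"y": 0,"z": 0,"wx": 0,"wy": 0,"wz": 0}
  ]
}}

```text
t: 10.75
tcp_pos: [0.577, -0.0112, 0.3009]
eef_rot: [-0.001, 0.668, 0.744, -0.001]
force: [0.1, -0.3, -0.2]
opening: 0.0853
grip_force: 0.0
```

```bash
python3 - <<'E'
from h import *
p,R,s=pose(); print(s["t"],p,R.as_matrix().round(3),np.round(s["joints"],2))
snap("v1",220,80,200,150,3,10)
C={n:bot.calibration(n) for n in("scene","side")}
for nm,a,b in(("big top",(138,246),(321,97)),("small top",(151.5,226),(354.5,132))):
    f=lambda X:np.r_[proj(C["scene"],[X])[0]-a,proj(C["side"],[X])[0]-b]
    print(nm,least_squares(f,[.5,-.4,.15]).x.round(3))
E
```

```text
10.75 [ 0.57696801 -0.01121321  0.30090845] [[-0.106  0.994 -0.002]
 [ 0.994  0.106  0.   ]
 [ 0.    -0.002 -1.   ]] [-0.12  0.15  1.19 -0.    1.81 -0.22]
big top [ 0.541 -0.447  0.187]
small top [ 0.426 -0.396  0.092]
```

Request:
{"api": "drive_tool", "payload": {
  "commands": [
    {"x": -5.2,"y": -1.48,"z": 0,"wx": 0,"wy": 0,"wz": 0},
    {"x": -5.2,"y": -1.48,"z": 0,"wx": 0,"wy": 0,"wz": 0},
    {"x": -5.2,"y": -1.48,"z": 0,"wx": 0,"wy": 0,"wz": 0},
    {"x": -5.2,"y": -1.48,"z": 0,"wx": 0,"wy": 0,"wz": 0},
    {"x": -5.2,"y": -1.48,"z": 0,"wx": 0,"wy": 0,"wz": 0},
    {"x": -5.2,"y": -1.48,"z": 0,"wx": 0,"wy": 0,"wz": 0},
    {"x": 0,"y": 0,"z": 0,"wx": 0,"wy": 0,"wz": 0},
    {"x": 0,"y": 0,"z": 0,"wx": 0,"wy": 0,"wz": 0}
  ]
}}

```text
t: 11.8
tcp_pos: [0.5214, -0.3305, 0.302]
eef_rot: [-0.0, 0.669, 0.743, 0.0]
force: [1.1, 0.1, 0.1]
opening: 0.0853
grip_force: 0.0
```

```bash
python3 - <<'E'
from h import *
p,R,s=pose(); print(s["t"],p,R.as_matrix().round(3),np.round(s["joints"],2))
snap("p1",225,90,200,150,4,10); crop("v1",225,90,200,150,4,10)
b=cv2.imread("pics/p1.png");a=cv2.imread("pics/v1.png"); cv2.imwrite("pics/vp.png",np.hstack([a[:,200:600],b[:,200:600]]))
E
```

```text
11.8 [ 0.52140193 -0.33052432  0.30201065] [[-0.104  0.995 -0.   ]
 [ 0.995  0.104  0.001]
 [ 0.001 -0.    -1.   ]] [-0.66  0.24  1.08  0.    1.82 -0.76]
```

View pics/vp.png

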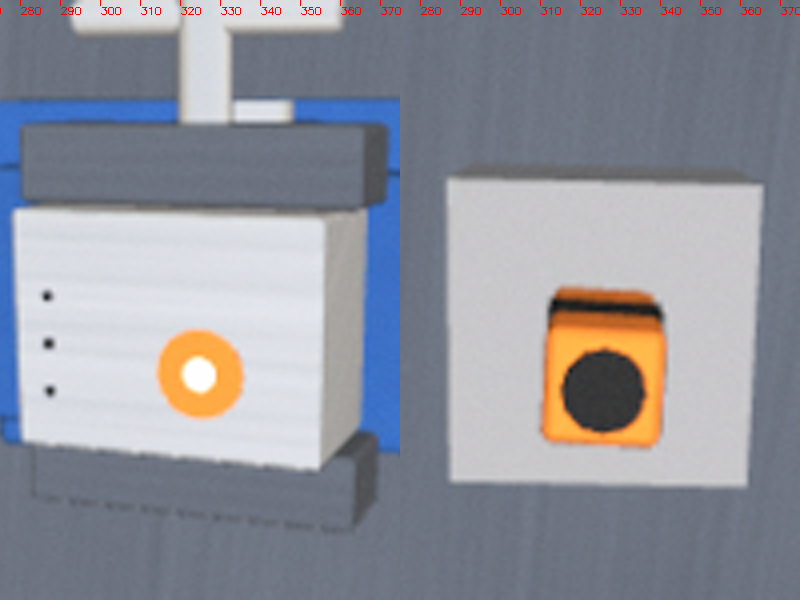

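The left half shows the face with the spot at (325,183.5). The right half shows the probe's top centre at (325.7,187.7), with the flats nearly aligned to the image.

```bash
python3 - <<'E'
from h import *
v=np.load("pics/v1.npz"); pc=np.load("pics/p1.npz")
px=lambda L,o=0:np.array([(275+(a-o)/4,90+b/4) for a,b in L])
def vice(p,X):
    R=Ro.from_euler('z',p[2])*Ro.from_euler('y',-20,degrees=True)
    return R.apply(np.array(X)-np.array([.01,-.008,.045]))+[p[0],p[1],p[3]]
w=[[-.04,.03,.045],[.04,.03,.045],[.04,-.03,.045],[-.04,-.03,.045],[.01,-.008,.045]]
uv=px([(14,209),(325,213),(319,470),(22,441),(200,374)])
f=lambda p:(proj(v,vice(p,w))-uv).ravel()
r=least_squares(f,[.577,-.012,.09,.124]); print("free z",r.x.round(4),r.fun.round(1))
r=least_squares(lambda p:f(np.r_[p,.124]),[.577,-.012,.09]); print("z .124",r.x.round(4),r.fun.round(1)); print("spot ray .124",ray(v,uv[4],.124))
flat=lambda p,X:Ro.from_euler('z',p[2]).apply(np.array(X))+[p[0],p[1],0]
h=.0425; s=[[-h,h,.075],[h,h,.075],[h,-h,.075],[-h,-h,.075]]
uv=px([(447,178),(763,183),(748,487),(450,480)],400)
r=least_squares(lambda p:(proj(pc,flat(p,s))-uv).ravel(),[.52,-.33,.09]); print("stand",r.x.round(4),r.fun.round(1))
uv=px([(603,391)],400); print("probe top",ray(pc,uv[0],.14))
h=.014; s=[[-h,h,.14],[h,h,.14],[h,-h,.14],[-h,-h,.14]]
uv=px([(547,326),(662,326),(661,445),(543,441)],400)
r=least_squares(lambda p:(proj(pc,flat(p,s))-uv).ravel(),[.52,-.33,.09]); print("probe",r.x.round(4),r.fun.round(1))
E
```

```text
free z [ 0.5805 -0.0127  0.1155  0.1211] [-0.6 -0.1 -0.   1.   0.3 -0.2 -0.1  0.1  0.5 -0.7]
z .124 [ 0.5804 -0.0122  0.1159] [-1.  -0.4  0.3  0.7  0.6  0.1 -0.5  0.3  0.5 -0.6]
spot ray .124 [ 0.58001969 -0.01284096  0.124     ]
stand [ 0.5258 -0.3321  0.0876] [ 0.2  0.1 -0.1  0.3 -0.3 -0.4  0.2  0. ]
probe top [ 0.52548145 -0.33270607  0.14      ]
probe [ 0.5254 -0.3314  0.0881] [-1.  -0.5  1.   0.1  0.3 -0.  -0.3  0.5]
```

Request:
{"api": "drive_tool", "payload": {
  "commands": [
    {"x": -0.22,"y": 0.39,"z": 4.5,"wx": 0,"wy": 0,"wz": 0.016},
    {"x": 0,"y": 0,"z": 5.0,"wx": 0,"wy": 0,"wz": 0},
    {"x": 0,"y": 0,"z": 4.0,"wx": 0,"wy": 0,"wz": 0},
    {"x": 0,"y": 0,"z": 3.0,"wx": 0,"wy": 0,"wz": 0},
    {"x": 0,"y": 0,"z": 2.0,"wx": 0,"wy": 0,"wz": 0},
    {"x": 0,"y": 0,"z": 1.0,"wx": 0,"wy": 0,"wz": 0},
    {"x": 0,"y": 0,"z": 0,"wx": 0,"wy": 0,"wz": 0},
    {"x": 0,"y": 0,"z": 0,"wx": 0,"wy": 0,"wz": 0},
    {"x": 0,"y": 0,"z": 0,"wx": 0,"wy": 0,"wz": 0}
  ]
}}

```text
t: 12.98
tcp_pos: [0.5261, -0.333, 0.1088]
eef_rot: [0.001, 0.675, 0.738, 0.0]
force: [-0.6, 0.5, 0.9]
opening: 0.0854
grip_force: 0.0
```

Request:
{"api": "drive_tool", "payload": {
  "commands": [
    {"x": 0,"y": 0,"z": 0,"wx": 0,"wy": 0,"wz": 0},
    {"x": 0,"y": 0,"z": 0,"wx": 0,"wy": 0,"wz": 0},
    {"x": 0,"y": 0,"z": 0,"wx": 0,"wy": 0,"wz": 0},
    {"x": 0,"y": 0,"z": 0,"wx": 0,"wy": 0,"wz": 0},
    {"x": 0,"y": 0,"z": 0,"wx": 0,"wy": 0,"wz": 0},
    {"x": 0,"y": 0,"z": 0,"wx": 0,"wy": 0,"wz": 0},
    {"x": 0,"y": 0,"z": 0,"wx": 0,"wy": 0,"wz": 0},
    {"x": 0,"y": 0,"z": 0,"wx": 0,"wy": 0,"wz": 0}
  ],
  "grip": 1,
  "grip_force": 60
}}

```text
t: 13.98
tcp_pos: [0.5254, -0.3327, 0.1074]
eef_rot: [0.0, 0.675, 0.738, -0.0]
force: [-0.3, -0.8, 1.7]
opening: 0.0275
grip_force: 59.1
```

Request:
{"api": "drive_tool", "payload": {
  "commands": [
    {"x": 0,"y": 0,"z": -0.5,"wx": 0,"wy": 0,"wz": 0},
    {"x": 0,"y": 0,"z": -1.0,"wx": 0,"wy": 0,"wz": 0},
    {"x": 0,"y": 0,"z": -1.5,"wx": 0,"wy": 0,"wz": 0},
    {"x": 0,"y": 0,"z": -1.5,"wx": 0,"wy": 0,"wz": 0},
    {"x": 0,"y": 0,"z": -1.5,"wx": 0,"wy": 0,"wz": 0},
    {"x": 0,"y": 0,"z": -2.0,"wx": 0,"wy": 0,"wz": 0},
    {"x": 0,"y": 0,"z": -3.0,"wx": 0,"wy": 0,"wz": 0},
    {"x": 0,"y": 0,"z": -3.0,"wx": 0,"wy": 0,"wz": 0},
    {"x": 0,"y": 0,"z": -3.0,"wx": 0,"wy": 0,"wz": 0},
    {"x": 0,"y": 0,"z": -1.5,"wx": 0,"wy": 0,"wz": 0},
    {"x": 0,"y": 0,"z": 0,"wx": 0,"wy": 0,"wz": 0},
    {"x": 0,"y": 0,"z": 0,"wx": 0,"wy": 0,"wz": 0}
  ]
}}

```text
t: 15.48
tcp_pos: [0.5251, -0.3323, 0.2906]
eef_rot: [-0.001, 0.675, 0.738, -0.0]
force: [-0.2, 0.9, -3.1]
opening: 0.0275
grip_force: 59.0
```

```bash
cat >> h.py <<'E'
def plan(gap,tip=.0974,spot=(.580,-.0128,.124),yaw=.116):
    """shift (cm) and turn, tool axes, to put the probe's free nose tip 'gap' off the spot along the normal"""
    p,R,s=pose(); n=(Ro.from_euler('z',yaw)*Ro.from_euler('y',-20,degrees=True)).as_matrix()[:,2]
    z=R.as_matrix()[:,2]; ax=np.cross(z,-n); w=ax/max(np.linalg.norm(ax),1e-9)*np.arcsin(np.linalg.norm(ax))
    tgt=np.array(spot)+n*(gap+tip); print("t",round(s["t"],2),"tcp",p.round(4),"force",np.round(s["force"],1),"Fn",round(float(np.dot(s["force"],n)),2))
    print("shift now axes",(R.inv().apply(tgt-p)*100).round(2),"turn",R.inv().apply(w).round(4),"tip now",(p+z*tip).round(4),"target",tgt.round(4))
    R2=Ro.from_rotvec(w)*R; print("shift after turn",(R2.inv().apply(tgt-p)*100).round(2))
E
python3 -c "
from h import *
plan(.06)"
```

```text
t 15.47 tcp [ 0.5251 -0.3323  0.2906] force [-0.2  0.9 -3.1] Fn -2.93
shift now axes [31.19  2.9   1.92] turn [-0.351  0.008  0.   ] tip now [ 0.5249 -0.3322  0.1932] target [ 0.5265 -0.019   0.2719]
shift after turn [31.17  2.02  3.05]
```

Request:
{"api": "drive_tool", "payload": {
  "commands": [
    {"x": 3,"y": 0.3,"z": 0,"wx": 0,"wy": 0,"wz": 0},
    {"x": 5,"y": 0.48,"z": 0,"wx": 0,"wy": 0,"wz": 0},
    {"x": 5.2,"y": 0.48,"z": 0,"wx": 0,"wy": 0,"wz": 0},
    {"x": 5.2,"y": 0.48,"z": 0,"wx": 0,"wy": 0,"wz": 0},
    {"x": 5.2,"y": 0.48,"z": 0,"wx": 0,"wy": 0,"wz": 0},
    {"x": 5,"y": 0.48,"z": 0,"wx": 0,"wy": 0,"wz": 0},
    {"x": 2.6,"y": 0.2,"z": 0,"wx": 0,"wy": 0,"wz": 0},
    {"x": 0,"y": 0,"z": 0,"wx": -0.117,"wy": 0.003,"wz": 0},
    {"x": 0,"y": 0,"z": 0,"wx": -0.117,"wy": 0.003,"wz": 0},
    {"x": 0,"y": 0,"z": 0,"wx": -0.117,"wy": 0.003,"wz": 0},
    {"x": 0,"y": 0,"z": 0,"wx": 0,"wy": 0,"wz": 0},
    {"x": 0,"y": 0,"z": 0,"wx": 0,"wy": 0,"wz": 0}
  ]
}}

```text
t: 16.98
tcp_pos: [0.5269, -0.0194, 0.2917]
eef_rot: [0.114, 0.665, 0.726, 0.131]
force: [0.1, 0.4, -2.2]
opening: 0.028
grip_force: 60.1
```

```bash
python3 -c "
from h import *
plan(.012)"
```

```text
t 16.98 tcp [ 0.5269 -0.0194  0.2917] force [ 0.1  0.4 -2.2] Fn -2.15
shift now axes [ 0.02 -0.7   6.65] turn [-0.0004  0.0006  0.    ] tip now [ 0.5599 -0.0156  0.2001] target [ 0.5428 -0.0171  0.2268]
shift after turn [ 0.02 -0.7   6.65]
```

Request:
{"api": "drive_tool", "payload": {
  "commands": [
    {"x": 0,"y": -0.2,"z": 1.5,"wx": 0,"wy": 0,"wz": 0},
    {"x": 0,"y": -0.2,"z": 1.8,"wx": 0,"wy": 0,"wz": 0},
    {"x": 0,"y": -0.2,"z": 1.5,"wx": 0,"wy": 0,"wz": 0},
    {"x": 0,"y": -0.1,"z": 1.2,"wx": 0,"wy": 0,"wz": 0},
    {"x": 0,"y": 0,"z": 0.6,"wx": 0,"wy": 0,"wz": 0},
    {"x": 0,"y": 0,"z": 0,"wx": 0,"wy": 0,"wz": 0},
    {"x": 0,"y": 0,"z": 0,"wx": 0,"wy": 0,"wz": 0},
    {"x": 0,"y": 0,"z": 0,"wx": 0,"wy": 0,"wz": 0}
  ]
}}

```text
t: 17.98
tcp_pos: [0.5433, -0.0174, 0.2289]
eef_rot: [0.115, 0.665, 0.726, 0.132]
force: [0.8, -0.6, -2.2]
opening: 0.0275
grip_force: 60.2
```

```bash
python3 - <<'E'
from h import *
plan(.0)
p,R,s=pose(); z=R.as_matrix()[:,2]
X=[p+z*.0974,p+z*.0324,[.580,-.0128,.124]]; o=[]
for n in("wrist","scene","side"):
    c=bot.calibration(n); im=bot.get_image(n)[:,:,::-1]; cv2.imwrite(f"pics/q_{n}_full.png",im); q=proj(c,X); print(n,q.round(1).tolist())
    np.savez(f"pics/q_{n}.npz",**{k:np.array(c[k]) for k in "KRt"})
    u,v=q[2]; s=4 if n!="wrist" else 3; w,h=400//s,300//s
    x,y=int(u-w/2),int(v-h/2-8); crop(f"q_{n}",x,y,w,min(h,400-y),s,10); k=cv2.imread(f"pics/q_{n}.png"); o.append(cv2.copyMakeBorder(k,0,300-k.shape[0],0,400-k.shape[1],0))
cv2.imwrite("pics/q.png",np.vstack([np.hstack(o[:2]),np.hstack([o[2],o[2]*0])]))
E
```

```text
t 17.98 tcp [ 0.5433 -0.0174  0.2289] force [ 0.8 -0.6 -2.2] Fn -2.35
shift now axes [ 0.03 -0.11  1.39] turn [ 0.0038  0.0013 -0.    ] tip now [ 0.5767 -0.0136  0.1375] target [ 0.5469 -0.0167  0.2155]
shift after turn [ 0.03 -0.11  1.39]
wrist [[321.2, 204.3], [320.8, 237.6], [319.3, 198.8]]
scene [[332.2, 176.6], [326.0, 151.8], [333.2, 181.4]]
side [[291.4, 185.1], [299.6, 164.4], [290.2, 189.6]]
```

View pics/q.png

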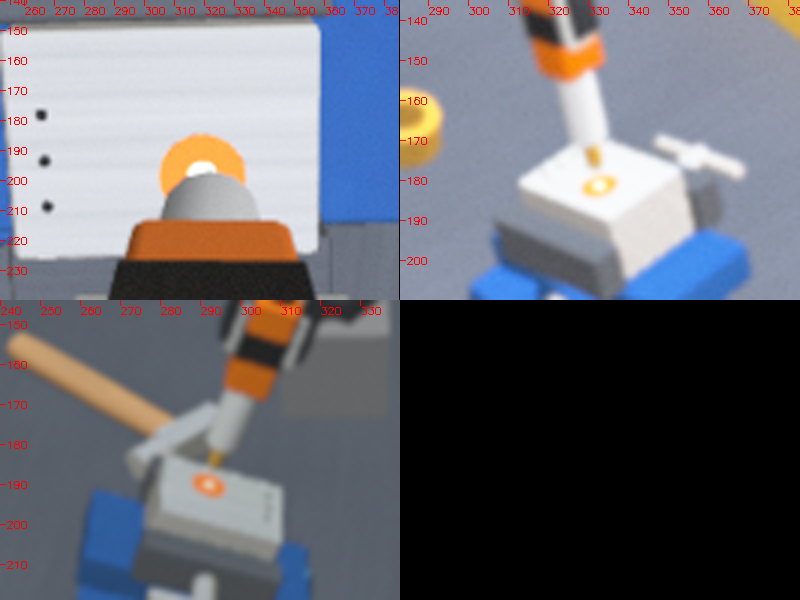

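Side and scene both show the nose tip over the spot. In each, the tip-to-spot offset matches the prediction to about 0.3 px. I'll check the probe's tilt with a projected outline over the enlarged views.

```bash
python3 - <<'E'
from h import *
p,R,s=pose(); M=R.as_matrix(); z=M[:,2]; o=[]; O=p+z*.0324
for n in("scene","side"):
    c=np.load(f"pics/q_{n}.npz"); im=cv2.imread(f"pics/q_{n}_full.png"); sp=proj(c,[[.580,-.0128,.124]])[0]
    x,y=int(sp[0]-25),int(sp[1]-62); S=8; k=cv2.resize(im[y:y+75,x:x+50],None,fx=S,fy=S,interpolation=cv2.INTER_CUBIC)
    off=np.array([0,0]) if n=="scene" else np.array([2,.6])
    view=-c["R"].T@c["t"]-O; e=np.cross(z,view); e/=np.linalg.norm(e)
    for r,a,b,col in((.011,0,.045,(255,0,255)),(0,-.06,.065,(0,255,0))):
        for sg in((1,-1) if r else (1,)):
            q=((proj(c,[O+e*r*sg+z*a,O+e*r*sg+z*b])+off-[x,y]+.5)*S).astype(int); cv2.line(k,tuple(q[0].tolist()),tuple(q[1].tolist()),col,1)
    o.append(k)
cv2.imwrite("pics/ov.png",np.hstack(o))
E
```

```text
(no output)
```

View pics/ov.png

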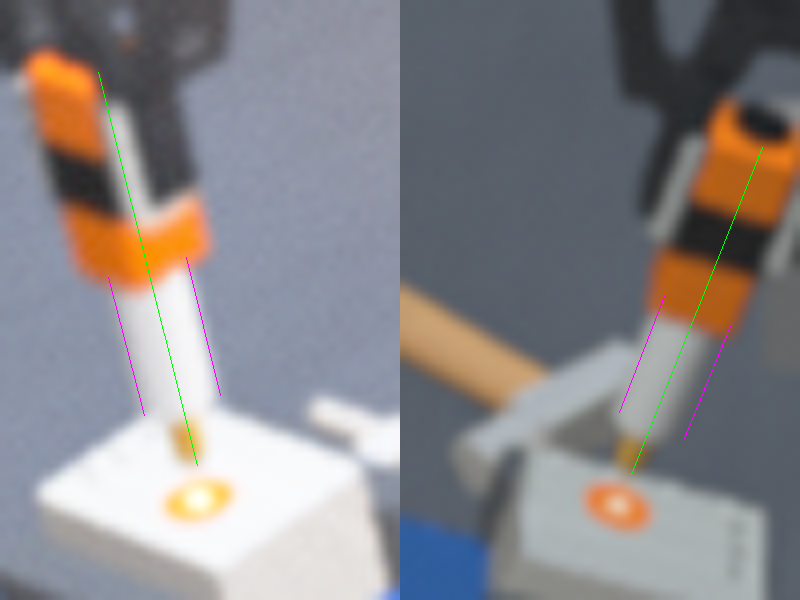

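The outline is offset by under 1 px, but the barrel looks about 2–3° steeper than predicted in both views. I'll measure that with edge samples.

```bash
python3 - <<'E'
from h import *
from scipy.ndimage import map_coordinates,gaussian_filter1d
p,R,s=pose(); M=R.as_matrix(); z=M[:,2]; O=p+z*.0324
n=(Ro.from_euler('z',.116)*Ro.from_euler('y',-20,degrees=True)).as_matrix()[:,2]
off={"scene":np.zeros(2),"side":np.array([2,.6])}; D=[]
for cam in off:
    c=np.load(f"pics/q_{cam}.npz"); g=cv2.imread(f"pics/q_{cam}_full.png").astype(float).sum(2)
    view=-c["R"].T@c["t"]-O; e=np.cross(z,view); e/=np.linalg.norm(e)
    for sg in(1,-1):
        ts=np.linspace(.008,.038,13); q=proj(c,[O+e*.011*sg+z*t for t in ts])+off[cam]
        d=q[-1]-q[0]; nn=np.array([-d[1],d[0]])/np.hypot(*d); L=np.arange(-3.5,3.51,.1); out=proj(c,[O+e*.011*sg])[0]-proj(c,[O])[0]; nn*=np.sign(nn@out)
        hs=[]
        for a in q:
            P=a+L[:,None]*nn; v=map_coordinates(g,[P[:,1],P[:,0]],order=1); gr=-np.gradient(gaussian_filter1d(v,4)); gr=np.abs(gr) if cam=="side" else gr; hs.append(L[np.argmax(gr)])
        print(cam,sg,np.round(hs,1),"slope deg",np.degrees(np.polyfit(np.linspace(0,np.hypot(*d),13),hs,1)[0]).round(1))
# what 1 deg of tilt about tool x / y does to the axis angle in each picture
for cam in off:
    c=np.load(f"pics/q_{cam}.npz"); an=lambda v:np.degrees(np.arctan2(*(proj(c,[O+v*.065])-proj(c,[O]))[0][::-1]))
    print(cam,[round(an(Ro.from_rotvec(M[:,k]*.01745).apply(z))-an(z),2) for k in(0,1)])
im=cv2.imread("pics/side0.png").astype(float).sum(2); c=bot.calibration("side")
for sx in(.0425,-.0425): # stand's upright edges, side picture
    b=[Ro.from_euler('z',.0876).apply([sx,.0425,h])+[.5258,-.3321,0] for h in(.01,.07)]; q=proj(c,b); print("stand edge pred",q.round(2).tolist())
    for t in np.linspace(0,1,5):
        a=q[0]*(1-t)+q[1]*t; L=np.arange(-5,5.1,.1); v=map_coordinates(im,[np.full(len(L),a[1]),a[0]+L],order=1); print(round(L[np.argmax(np.abs(np.gradient(gaussian_filter1d(v,4))))],1),end=" ")
E
```

```text
scene 1 [-0.1 -0.4 -0.3 -0.2 -0.5 -0.4 -0.2 -0.5 -0.4 -0.4 -0.2  0.   0.1] slope deg 1.0
scene -1 [ 0.  -0.2  0.   0.1  0.  -0.2 -0.2  0.1  0.  -0.1 -0.2  0.1  0. ] slope deg 0.1
side 1 [1.  0.7 0.7 1.  0.8 0.7 3.  2.9 1.4 1.4 1.7 1.9 2.2] slope deg 8.0
side -1 [-2.1 -2.3 -2.2 -2.3 -2.3 -2.2 -2.4 -2.4 -2.4 -2.5 -2.4 -2.5 -2.5] slope deg -1.9
scene [np.float64(0.64), np.float64(-0.93)]
side [np.float64(-1.14), np.float64(-0.19)]
stand edge pred [[308.48, 169.91], [308.2, 153.68]]
1.7 1.0 1.1 1.4 1.4 stand edge pred [[335.13, 169.86], [335.53, 153.59]]
1.4 1.5 1.9 1.2 1.2
```

Tilt agrees to within about 1–2° (the probe is slightly steep), and the nose sits about 1.5 mm towards +y in tool axes. I'll trim both, then close to just off contact.

Request:
{"api": "drive_tool", "payload": {
  "commands": [
    {"x": 0.03,"y": -0.25,"z": 0,"wx": -0.012,"wy": 0,"wz": 0},
    {"x": 0,"y": 0,"z": 0.5,"wx": 0,"wy": 0,"wz": 0},
    {"x": 0,"y": 0,"z": 0.4,"wx": 0,"wy": 0,"wz": 0},
    {"x": 0,"y": 0,"z": 0.2,"wx": 0,"wy": 0,"wz": 0},
    {"x": 0,"y": 0,"z": 0,"wx": 0,"wy": 0,"wz": 0},
    {"x": 0,"y": 0,"z": 0,"wx": 0,"wy": 0,"wz": 0},
    {"x": 0,"y": 0,"z": 0,"wx": 0,"wy": 0,"wz": 0}
  ]
}}

```text
t: 19.0
tcp_pos: [0.5446, -0.0168, 0.217]
eef_rot: [0.119, 0.664, 0.725, 0.136]
force: [0.4, -0.4, -2.7]
opening: 0.0273
grip_force: 60.2
```

```bash
python3 -c "
from h import *
plan(0)
F=[]
for i in range(6): bot.get_image('wrist'); F.append(bot.observe()['force'])
print(np.mean(F,0).round(2),np.std(F,0).round(2))"
```

```text
t 19.0 tcp [ 0.5446 -0.0168  0.217 ] force [ 0.4 -0.4 -2.7] Fn -2.69
shift now axes [-0.01  0.16  0.22] turn [ 0.0145  0.0009 -0.    ] tip now [ 0.579  -0.0129  0.126 ] target [ 0.5469 -0.0167  0.2155]
shift after turn [-0.01  0.17  0.22]
[ 0.18 -0.12 -2.59] [0.35 0.43 0.43]
```

Request:
{"api": "drive_tool", "payload": {
  "commands": [
    {"x": 0,"y": 0,"z": 0.1,"wx": 0,"wy": 0,"wz": 0},
    {"x": 0,"y": 0,"z": 0.1,"wx": 0,"wy": 0,"wz": 0},
    {"x": 0,"y": 0,"z": 0.1,"wx": 0,"wy": 0,"wz": 0},
    {"x": 0,"y": 0,"z": 0.1,"wx": 0,"wy": 0,"wz": 0},
    {"x": 0,"y": 0,"z": 0.1,"wx": 0,"wy": 0,"wz": 0},
    {"x": 0,"y": 0,"z": 0,"wx": 0,"wy": 0,"wz": 0},
    {"x": 0,"y": 0,"z": 0,"wx": 0,"wy": 0,"wz": 0},
    {"x": 0,"y": 0,"z": 0,"wx": 0,"wy": 0,"wz": 0}
  ]
}}

```text
t: 20.3
tcp_pos: [0.5463, -0.0166, 0.2123]
eef_rot: [0.119, 0.664, 0.725, 0.136]
force: [-1.5, 0.1, -0.3]
opening: 0.0276
grip_force: 60.4
```

```bash
cat >> h.py <<'E'
def meas(N=8):
    plan(0); F=[]
    for i in range(N): bot.get_image('wrist'); F.append(bot.observe()['force'])
    n=np.array([-.3397,-.0396,.9397]); F=np.mean(F,0); print(F.round(2),"push",round(float((F-[.18,-.12,-2.59])@n),2))
E
python3 -c "
from h import *
meas()"
```

```text
t 20.3 tcp [ 0.5463 -0.0166  0.2123] force [-1.5  0.1 -0.3] Fn 0.24
shift now axes [-0.01  0.17 -0.28] turn [ 0.0143  0.0009 -0.    ] tip now [ 0.5807 -0.0127  0.1212] target [ 0.5469 -0.0167  0.2155]
shift after turn [-0.01  0.17 -0.29]
[-1.5  -0.02 -0.07] push 2.94
```

Request:
{"api": "drive_tool", "payload": {
  "commands": [
    {"x": 0,"y": 0,"z": 0.1,"wx": 0,"wy": 0,"wz": 0},
    {"x": 0,"y": 0,"z": 0.1,"wx": 0,"wy": 0,"wz": 0},
    {"x": 0,"y": 0,"z": 0.03,"wx": 0,"wy": 0,"wz": 0},
    {"x": 0,"y": 0,"z": 0,"wx": 0,"wy": 0,"wz": 0},
    {"x": 0,"y": 0,"z": 0,"wx": 0,"wy": 0,"wz": 0},
    {"x": 0,"y": 0,"z": 0,"wx": 0,"wy": 0,"wz": 0}
  ]
}}

```text
t: 21.45
tcp_pos: [0.5471, -0.0165, 0.21]
eef_rot: [0.119, 0.664, 0.725, 0.136]
force: [-1.9, 0.1, 0.9]
opening: 0.0277
grip_force: 60.5
```

```bash
python3 -c "
from h import *
meas(12)
for n in('scene','side'): cv2.imwrite(f'pics/f_{n}.png',bot.get_image(n)[:,:,::-1])
c=np.load('pics/q_wrist.npz')
k=cv2.imread('pics/q_wrist_full.png')
im=bot.get_image('wrist')[:,:,::-1]
# spot ring (orange, bright) and barrel edges in the wrist picture
h=cv2.cvtColor(np.ascontiguousarray(im),cv2.COLOR_BGR2HSV)
m=(h[...,0]>8)&(h[...,0]<22)&(h[...,1]>130)&(h[...,2]>230)
ys,xs=np.nonzero(m[150:215,280:370]); print('ring x',xs.min()+280,xs.max()+280,'y',ys.min()+150,ys.max()+150)
print('tip/spot px',proj(bot.calibration('wrist'),[[.580,-.0128,.124]]).round(1))
for y in (203,207,211): print(y,im[y,296:350:2].sum(1))
"
```

```text
t 21.45 tcp [ 0.5471 -0.0165  0.21  ] force [-1.9  0.1  0.9] Fn 1.48
shift now axes [-0.01  0.18 -0.52] turn [ 0.0143  0.0009 -0.    ] tip now [ 0.5815 -0.0126  0.119 ] target [ 0.5469 -0.0167  0.2155]
shift after turn [-0.01  0.17 -0.52]
[-1.73 -0.51  1.14] push 4.17
ring x 307 336 y 192 204
tip/spot px [[321.7 206.4]]
203 [669 670 669 673 668 658 477 359 384 423 464 488 508 531 544 555 568 571
 582 591 548 675 680 681 681 679 676]
207 [682 681 681 681 685 610 344 372 406 442 470 496 523 539 554 561 574 578
 584 593 601 686 687 683 684 682 686]
211 [675 672 674 672 662 356 354 379 423 457 489 509 530 552 561 562 566 579
 592 597 591 641 674 681 675 675 677]
```

```bash
python3 -c "
from station import bot
print(bot.finish_job())"
```

```text
the job is handed in; nothing more can be done
None
```

I turned the knob to the green mark, then drew the probe and handed the job in at about 22 s still holding it on the orange spot: about 4.2 N of push (nose roughly half way in), square to within an estimated 1–2°. The verdict was not shown.

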